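Hang the brass hammer on its rack fork

TASK

Put the brass hammer that lies in front of you away on the red bench rack: take it by the two faces of its head, lift it clear and ease your grip so that the handle swings down and the hammer hangs from your fingers, then grip firmly again. Bring it in under the rack's shelf (there is room only for a tilted hand) and set it down gently on the wire fork, head resting on both prongs and handle straight down between them, and let go. Do not disturb the other things on the rack and the bench.

Things in the scene. Friction and masses are not known exactly. Their poses are not given: they have to be found in the camera images.
- hammer_head (a point): Centre of the head of a brass hammer that lies flat on the bench (so 14.5 mm up). The head is a round bar, 29 mm thick and 58 mm long, its two flat striking faces 29 mm either side of the point along its x axis: grasp across these. +y runs down the wooden handle, at most 23 mm thick, which ends 190 mm from the point; +z is up as it lies.
- balance (a point): Balance point of the hammer (0.37 to 0.55 kg), 68 mm from the head's centre along the handle, same axes as the head. Because of it the handle swings down when the head is held lightly across its faces (about 10 to 16 N a finger); under 8 N it may drop, at 50 N it does not turn. It also slides 3 to 12 mm down as it swings. A firm grip for hanging it is 25 N or more a finger.
- fork (a point): Wire hammer fork on the fixed red rack: the point lies midway between the two prongs, level with their tops, 200 mm above the bench. x points from the rack's front to its back, y to its left, z up. Prongs: 6 mm round wires along x, centred 19 mm either side (gap 32 mm, 44 mm over both). A hung head lies across both, axis along y, centre 14.5 mm above the point, handle in the gap.
- fork_tips (a point): Midway between the upturned front tips of the prongs, at their top: 43.5 mm in front of the fork point and 17 mm above the tops of the prongs. A head must pass over them; the free length of the prongs runs from 39 mm in front of the fork point to the back panel 38 mm behind it, and the head may rest anywhere between. Same axes as the fork.
- shelf_edge (a point): Middle of the lower front edge of the rack's top shelf, 182 mm above the fork point and 34 mm in front of it. The shelf, 150 mm wide, runs from here back to the panel and roofs the fork, so a tool pointing straight down cannot get there; one leaning back 30 to 45 degrees, wrist toward the robot, can. Same axes as the fork.
- rack: Red sheet-steel bench rack, fixed, 150 mm wide, 401 mm high, front toward the robot (its -x); origin at bench level straight below the fork point. Its 3 mm foot plate reaches 73 mm in front of the origin; a hung hammer's handle ends 25 mm above the bench.
- hammer: The hammer as a whole, 58x204x29 mm; origin on the bench under the middle of its length, axes as the head's. Grasp it at the head point above.
- tin_mid (a point): Blue round tin, 66 mm across, 37 mm high, standing loose on the rack's shelf; the point is its centre. Leave alone.
- collet_mid (a point): Steel collet, 33 mm across, 40 mm high, standing loose on the rack's shelf; the point is its centre. Leave alone.
- vee_mid (a point): Dark V-block with clamp yoke, 104x62x76 mm, loose on the bench; the point is at half its height. Leave alone.
- setter_mid (a point): Blue cube-shaped dial height setter, 55x54x64 mm, loose on the bench; the point is at half its height. Leave alone.
- block_mid (a point): Steel block with holes, 51x76x25 mm, loose on the bench; the point is its centre. Leave alone.
There are look-alikes about, which are no part of the job. What is meant by the hammer is not orange, and is the larger of those in its own colour.

How it is judged:
By the outcome, as a careful person would: the job done as asked, in the order asked, and still so for the second after the job is handed in, with the robot touching nothing.
It also fails if it takes over 54 s, if anything falls off the work surface, if the arm or the gripper's body presses on something with over 40 N, if the wrist force passes 120 N, or if a joint passes its speed limit or range.

ROBOT

A 7-joint arm with a two-finger parallel gripper is mounted at the origin on a cart in front of the work surface, level with it; the furniture and walls round the work are solid. World frame = base frame: x ahead of the robot, y to its left, z up, the work surface at z = 0. Lengths are in m, angles in rad, forces in N, time in s.
With the tool pointing down it reaches from about 0.35 to 0.9 m from the base axis. Payload 7.2 kg.
Tool frame: the origin (TCP) lies midway between the tips of the shut fingers; the grasp point (between the pads) lies 19 mm behind it; z points along the fingers, y is the line along which they close (so a half turn about z gives the same grasp; the last joint's range is limited). The gripper opens to 88 mm and grips with 3 to 60 N. Pads are 20 mm wide; open, the fingers measure 115 mm over their backs; the gripper's body (75 mm by 178 mm) begins 61 mm behind the grasp point.
Start: joints at [-1.195, 0.411, -0.013, 1.596, 0.006, 1.134, -0.082], TCP at [0.268, 0.564, 0.223] pointing down, gripper open.
Joint ranges: [-2.95, 2.95], [-0.29, 1.99], [-1.47, 1.44], [0.14, 2.54], [-1.03, 4.17], [0.13, 1.85], [-2.86, 2.86]. Speed limits (rad/s): [2.39, 2.39, 3.01, 3.01, 3.14, 3.14, 3.14].

INTERFACE

Orientations are given as a unit quaternion [w, x, y, z].
In Python, from station import bot gives the robot as it stands.
- The arm moves only by the tool jog_arm, never from a script. Its argument "moves" is a list of rows, each a list of 5 numbers: the shift along the tool's x, y, z in cm, then the turn about the tool's z in degrees, then the closure in counts, from 0 (fully open) to 255 (shut). A call has 1 to 12 rows; each row shifts and turns the commanded pose from where the row before left it, along the tool's axes as they then stand; what a row does not reach is not made up. A row lasts 1/12 s, in which the tool goes at most 41.7 mm and 7.16 degrees, less where a joint would pass 70% of its speed; a pose out of reach is approached as far as the arm can. A call is refused whole if a number of a shift passes 4.17 or a number of a turn 7.16, either way. A call with a gripper value outside its range is refused whole. The fingers move at their own pace and stop on an object; "newtons" is the grip in N (left out, the last holds). Time passes only in rows, so rows that do not move let the fingers close. It gives the time, the measured TCP pose, the force, the opening and the grip force at its end, in the units of the state.
- bot.sense(): the state, without advancing time (a new reading comes with each control period).
- bot.capture(name): name is "scene" or "side" or "wrist"; returns a dict with "pixels" (420x560x3 uint8, red, green, blue), "vertical_fov" (degrees; the focal length in pixels is half the picture's height over the tangent of half this angle, whatever the lens; pixels are square), "cx", "cy" (the principal point, pixels), "R" (3x3) and "t" (3): a world point X has camera coordinates R X + t. Camera axes: x right, y down, z forward; pixel columns grow to the right and rows downward; lengths in m; the calibration is good to about 2 mm. A picture is of the moment at which its call begins. There is no depth.
- bot.close_job(): hands the job in; it is judged then, once.
Trained networks look in a picture, given as the dict that the camera call returned (one of the last four; its "shot" number tells which), for a name from the list of things; names that differ only in an ending like _2 or _b are one class to them, and where a whole thing is asked for, a point or a joint stands for the part that bears it (a point fixed in the world has none). Each returns a list of dicts, best first, with "p" (0 to 1); they miss things now and then, are a little off and sometimes report something else, mostly with a low value. They report only what shows in the picture. A call takes as long as a camera call. They do not tell look-alikes from the thing itself.
- bot.recognise(picture, thing): "location" ([x, y, z] in m, in world coordinates, good to about 4 mm: the middle of the surface that is visible of it).
- bot.mark_of(picture, thing): "location" ([x, y, z] in m, in world coordinates, good to about 4 mm: a listed point, or the origin of a listed thing).
The state is a dict: "t": time; "joints": joint angles; "qd": joint speeds; "tau": joint torques, N m; "ee_pos": TCP position; "ee_rot": TCP orientation; "wrist_force": force on the tool from outside, world axes, zero at the start; "moment": the same for the moment, N m; "gripper_width": finger opening in m; "gripper_force": force on a finger pad.
Only numpy, scipy, OpenCV 4.12 (cv2) and the standard library are available. Lean on these libraries where they do the work, as an engineer would, in place of code of your own. Each camera call takes 0.05 s, during which the arm holds its last target. There are 200 camera calls.

## Working session

There is one attempt and no reset: what is moved stays moved. The work goes in short steps, Python scripts to look and compute and a tool call to move; the robot and the scene stay as the last step left them, time stands still between calls to the robot, and variables do not carry over. Pictures are saved under pics/ and viewed, at most 13 in all, crops included, and the job is handed in when it is done.

Besides the shell and the picture viewer there is one more tool, called after "Call:" in YAML: its name, and indented under it one key for each argument. jog_arm: Moves the arm, as the interface text tells. Its arguments: {"type":"object","properties":{"moves":{"type":"array"},"newtons":{"type":"number"}},"required":["moves"]}

```bash
mkdir -p pics
cat > h.py <<'E'
from station import bot
import numpy as np, cv2
def save(c,name,box=None,s=1):
    im=c["pixels"][:,:,::-1]
    if box: im=im[box[1]:box[3],box[0]:box[2]]
    cv2.imwrite("pics/"+name,cv2.resize(im,None,fx=s,fy=s,interpolation=cv2.INTER_CUBIC))
def proj(c,X):
    f=c["pixels"].shape[0]/2/np.tan(np.radians(c["vertical_fov"])/2)
    p=c["R"]@np.array(X)+c["t"]; return np.round([c["cx"]+f*p[0]/p[2],c["cy"]+f*p[1]/p[2]],1)
def onplane(c,u,v,z):
    f=c["pixels"].shape[0]/2/np.tan(np.radians(c["vertical_fov"])/2)
    R=np.array(c["R"]);o=-R.T@c["t"];d=R.T@np.array([(u-c["cx"])/f,(v-c["cy"])/f,1]);return o+d*(z-o[2])/d[2]
E
python3 - <<'E'
from h import *
ims=[]
for n in("scene","side"):
    c=bot.capture(n); save(c,n+".png",s=1.4)
    for th in("hammer_head","balance","hammer","fork","fork_tips","shelf_edge","rack","tin_mid","collet_mid","vee_mid","setter_mid","block_mid"):
        for r in bot.mark_of(c,th)[:4]: print(n,th,round(r["p"],2),np.round(r["location"],3),proj(c,r["location"]), {k:v for k,v in r.items() if k not in("p","location")})
s=bot.sense();print(s["t"],s["ee_rot"],s["ee_pos"],s["gripper_width"])
E
```

```text
scene hammer_head 0.68 [ 0.482 -0.258  0.013] [270.7 297.6] {}
scene hammer_head 0.59 [ 0.368 -0.553  0.012] [291.7 405.9] {}
scene hammer_head 0.52 [ 0.387 -0.332  0.012] [255.4 332.4] {}
scene hammer_head 0.3 [ 0.462 -0.169 -0.001] [251.2 282.1] {}
scene balance 0.84 [ 0.476 -0.194  0.017] [258.7 282.8] {}
scene balance 0.8 [ 0.422 -0.59   0.018] [317.9 406.3] {}
scene balance 0.76 [ 0.406 -0.371  0.009] [268.1 340.6] {}
scene hammer 0.84 [ 0.41  -0.384  0.001] [271.8 344.7] {}
scene hammer 0.82 [ 0.434 -0.599 -0.002] [322.9 409.5] {}
scene hammer 0.81 [ 0.464 -0.176 -0.   ] [252.7 283.3] {}
scene fork 0.62 [0.63  0.186 0.197] [242.2 156.7] {}
scene fork_tips 0.72 [0.59  0.178 0.216] [232.7 157.4] {}
scene fork_tips 0.36 [ 0.481 -0.257  0.012] [270.2 297.9] {}
scene shelf_edge 0.83 [0.599 0.173 0.384] [231.9 114.6] {}
scene shelf_edge 0.46 [ 0.464 -0.173 -0.002] [252.3 282.8] {}
scene rack 0.6 [0.63  0.188 0.001] [244.8 196.2] {}
scene tin_mid 0.66 [0.624 0.221 0.408] [231.7  98.7] {}
scene collet_mid 0.45 [0.634 0.16  0.402] [243.7 108.3] {}
scene vee_mid 0.88 [ 0.702 -0.114  0.03
[... 779 characters left out ...]
side fork_tips 0.49 [0.637 0.16  0.407] [280.5 142.9] {}
side fork_tips 0.27 [ 0.466 -0.176 -0.006] [251.1 270.3] {}
side shelf_edge 0.62 [0.601 0.174 0.383] [271.4 147.8] {}
side rack 0.61 [ 0.628  0.187 -0.002] [275.3 230.1] {}
side tin_mid 0.58 [ 0.704 -0.116  0.038] [308.  249.5] {}
side collet_mid 0.63 [0.641 0.156 0.408] [281.6 143. ] {}
side vee_mid 0.65 [ 0.703 -0.116  0.036] [307.6 250. ] {}
side setter_mid 0.68 [ 0.618 -0.377  0.034] [301.8 283.4] {}
side setter_mid 0.32 [0.629 0.188 0.   ] [275.4 229.4] {}
side block_mid 0.65 [0.445 0.071 0.012] [238.  240.1] {}
1.3 [4.87880397e-06 2.20074507e-01 9.75483065e-01 3.72249592e-05] [0.26837448 0.56446256 0.22266201] 0.08759796434803571
```

View pics/scene.png

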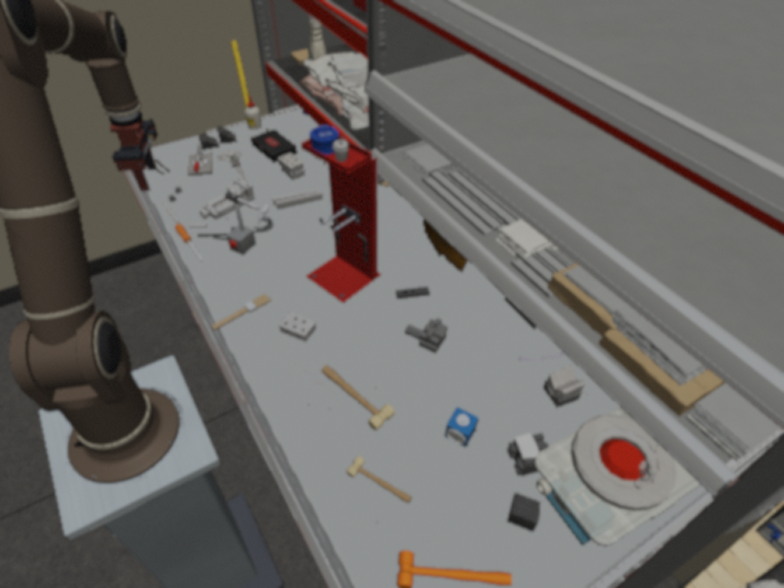

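View pics/side.png

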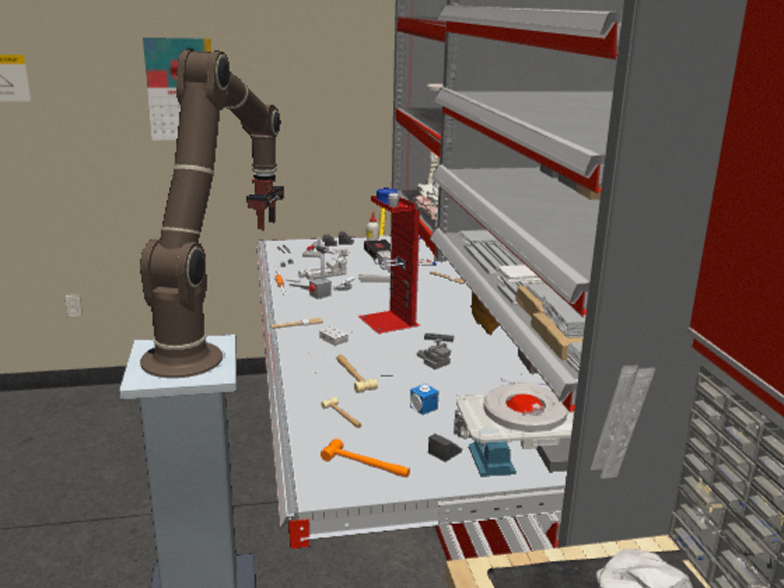

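Candidates in the scene picture (network pixels): brass at (271,298), smaller brass at (255,332), orange at (292,406). The first fits, being the larger of the two brass ones and not orange. I'll confirm it in a crop.

Run:
```python
from h import *
c=bot.capture("scene"); save(c,"crop1.png",(200,240,340,420),3.3)
for a in((0.481,-.2575,.0145),(0.4735,-.193,.0145),(0.443,-.07,.01)): print(proj(c,a))
F=np.array([.633,.187]);T=np.array([.5905,.1755]);d=F-T;print(np.degrees(np.arctan2(d[1],d[0])),np.linalg.norm(d))
```

```text
[270.3 297.4]
[257.8 283.2]
[231.6 261. ]
15.140983835076923 0.044028399925502615
```

View pics/crop1.png

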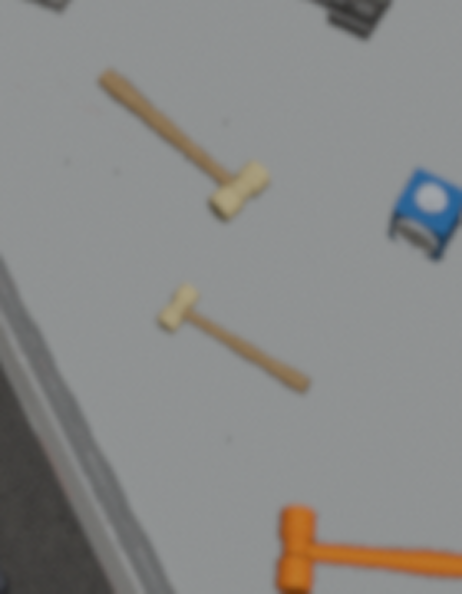

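The crop confirms it: the upper brass hammer, head at about (273,298) and handle end at about (233,263), is clearly the larger. I'll move to above its head.

Call:
jog_arm:
  moves:
    - [-2.6,-3.1,0,0,0]
    - [-2.6,-3.1,0,0,0]
    - [-2.6,-3.1,0,0,0]
    - [-2.6,-3.1,0,0,0]
    - [-2.6,-3.1,0,0,0]
    - [-2.6,-3.1,0,0,0]
    - [-2.6,-3.1,0,0,0]
    - [-2.6,-3.1,0,0,0]
    - [-2.6,-3.1,0,0,0]
    - [-2.6,-3.1,0,0,0]
    - [-2.6,-3.1,0,0,0]
    - [-2.6,-3.1,0,0,0]
  newtons: 50

```text
t: 2.35
ee_pos: [0.3906, 0.0926, 0.2231]
ee_rot: [0.0, 0.22, 0.975, 0.001]
wrist_force: [1.1, -0.1, 0.5]
gripper_width: 0.0876
gripper_force: 0.0
```

Call:
jog_arm:
  moves:
    - [-2.6,-3.1,0,0,0]
    - [-2.6,-3.1,0,0,0]
    - [-2.6,-3.1,0,0,0]
    - [-2.6,-3.1,0,0,0]
    - [-2.6,-3.1,0,0,0]
    - [-2.6,-3.1,0,0,0]
    - [-2.6,-3.1,0,0,0]
    - [0,0,0,7,0]
    - [0,0,0,7,0]
    - [0,0,0,7,0]
    - [0,0,0,7,0]

```text
t: 3.27
ee_pos: [0.4616, -0.18, 0.2226]
ee_rot: [0.0, 0.453, 0.892, 0.0]
wrist_force: [0.8, -0.8, -0.2]
gripper_width: 0.0876
gripper_force: 0.0
```

Call:
jog_arm:
  moves:
    - [0,0,0,7,0]
    - [0,0,0,7,0]
    - [0,0,0,7,0]
    - [0,0,0,4,0]
    - [0,0,0,0,0]

```text
t: 3.68
ee_pos: [0.4617, -0.1795, 0.2227]
ee_rot: [0.0, 0.633, 0.774, 0.0]
wrist_force: [-0.2, 0.1, 0.5]
gripper_width: 0.0874
gripper_force: 0.0
```

Call:
jog_arm:
  moves:
    - [-2.6,0,0,0,0]
    - [-2.6,0,0,0,0]
    - [-2.6,0,0,0,0]
    - [0,0,0,0,0]

```text
t: 4.02
ee_pos: [0.4773, -0.2606, 0.2231]
ee_rot: [0.001, 0.633, 0.774, -0.001]
wrist_force: [0.4, -0.3, 0.1]
gripper_width: 0.088
gripper_force: 0.0
```

Run:
```python
from h import *
c=bot.capture("wrist"); save(c,"w1.png",s=1.2)
for th in("hammer_head","balance","hammer"):
    for r in bot.mark_of(c,th)[:2]: print(th,round(r["p"],2),np.round(r["location"],4),proj(c,r["location"]))
hsv=cv2.cvtColor(c["pixels"],cv2.COLOR_RGB2HSV)
m=((hsv[...,1]>60)&(hsv[...,0]>8)&(hsv[...,0]<35)&(hsv[...,2]>90)).astype(np.uint8)
n,l,st,ce=cv2.connectedComponentsWithStats(m)
for i in range(1,n):
    if st[i,4]>300:
        ys,xs=np.where(l==i); P=np.array([onplane(c,u,v,.0145)[:2] for u,v in zip(xs[::5],ys[::5])])
        w,V=np.linalg.eigh(np.cov(P.T)); print(st[i],P.mean(0),np.degrees(np.arctan2(V[1,1],V[0,1])))
s=bot.sense();print(s["ee_pos"],s["joints"])
```

```text
hammer_head 0.82 [ 0.4866 -0.2547  0.0136] [286.8 180.6]
hammer_head 0.82 [ 0.3643 -0.5511  0.0111] [169.4 350.9]
balance 0.9 [ 0.4719 -0.1973  0.0124] [284.8 133.4]
balance 0.56 [ 0.4065 -0.3679  0.0107] [213.4 247.9]
hammer 0.85 [ 0.4115 -0.3831 -0.0005] [217.1 255. ]
hammer 0.61 [ 0.4678 -0.1733 -0.0023] [285.2 113.3]
[ 264   18   46  179 2699] [ 0.46447385 -0.1688408 ] 104.39411887741565
[185 209  48  85 765] [ 0.40402939 -0.36802218] 116.97035271104727
[449 289  19  51 320] [ 0.78073016 -0.40268965] 111.50978898094436
[ 91 292  22  48 347] [ 0.25617223 -0.51314907] 97.32052884944513
[153 335  44  36 709] [ 0.36908752 -0.55865325] 74.1914789910592
[ 0.47712674 -0.25502722  0.22241065] [-0.19731277  0.3205118   0.76069679  1.83801314 -0.24922773  1.08160216
  0.86028035]
```

View pics/w1.png

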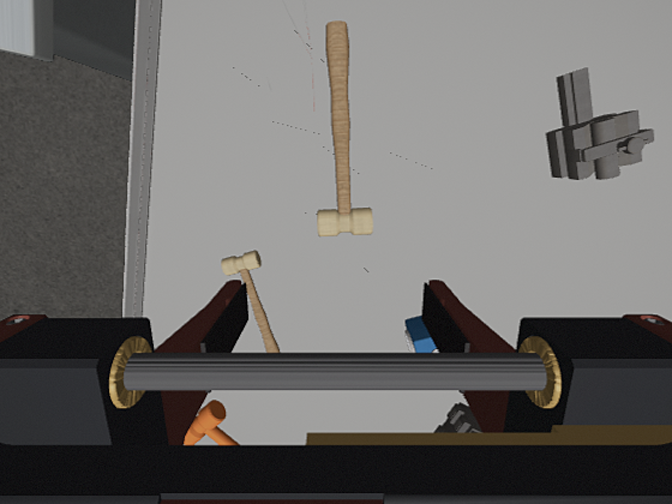

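The wrist view shows the hammer head at about (344,221) in the 1.2x picture and the handle running up to (337,25). It is roughly 2–3° CCW from the tool axes.

Run:
```python
from h import *
c=bot.capture("wrist")
hsv=cv2.cvtColor(c["pixels"],cv2.COLOR_RGB2HSV)
m=((hsv[...,1]>45)&(hsv[...,0]>8)&(hsv[...,0]<35)&(hsv[...,2]>90)).astype(np.uint8)
sub=m[168:200,255:320]; ys,xs=np.where(sub); print(xs.min()+255,xs.max()+255,ys.min()+168,ys.max()+168,ys.size)
L=xs.min()+255;Rr=xs.max()+255
yl=np.median(np.where(m[168:200,L+4])[0])+168; yr=np.median(np.where(m[168:200,Rr-4])[0])+168
a=onplane(c,L,yl,.016);b=onplane(c,Rr+1,yr,.016);print(a,b,np.linalg.norm(b-a),(a+b)/2,np.degrees(np.arctan2(b[1]-a[1],b[0]-a[0])))
t=onplane(c,280.8,22,.012);h=(a+b)/2;print(np.degrees(np.arctan2(t[1]-h[1],t[0]-h[0])),np.linalg.norm((t-h)[:2]))
s=bot.sense();p=np.array(s["ee_pos"]);ty=np.array([.98,.198,0]);tx=np.array([-.198,.98,0]);d=h-p;print(p,"tx,ty cm",d@tx*100,d@ty*100)
```

```text
264 309 168 199 1042
[ 0.45946552 -0.26495632  0.016     ] [ 0.51734488 -0.25167914  0.016     ] 0.05938268351003177 [ 0.4884052  -0.25831773  0.016     ] 12.919787948044831
104.13208131623554 0.19207867161827166
[ 0.47724498 -0.25476889  0.22246842] tx,ty cm -0.5687587564823486 1.0234351028065998
```

Call:
jog_arm:
  moves:
    - [-0.6,1.0,3,-2,0]
    - [0,0,3,0,0]
    - [0,0,3,0,0]
    - [0,0,3,0,0]
    - [0,0,3,0,0]
    - [0,0,2,0,0]
    - [0,0,1,0,0]
    - [0,0,0,0,0]

```text
t: 4.93
ee_pos: [0.4873, -0.2583, 0.0409]
ee_rot: [-0.002, 0.618, 0.786, -0.0]
wrist_force: [-0.0, -0.4, 0.4]
gripper_width: 0.0875
gripper_force: 0.0
```

Run:
```python
from h import *
c=bot.capture("wrist"); save(c,"w2.png",s=1.2)
for r in bot.mark_of(c,"hammer_head")[:2]: print(round(r["p"],2),np.round(r["location"],4))
s=bot.sense();print(s["ee_pos"],s["ee_rot"]);print(proj(c,[.488,-.258,.0145]))
```

```text
0.65 [ 0.3842 -0.3295  0.0082]
0.58 [ 0.489  -0.2574  0.0084]
[ 0.48874619 -0.25966842  0.04340867] [2.42035436e-04 6.18277489e-01 7.85959838e-01 1.47547924e-04]
[280.3 233.8]
```

View pics/w2.png

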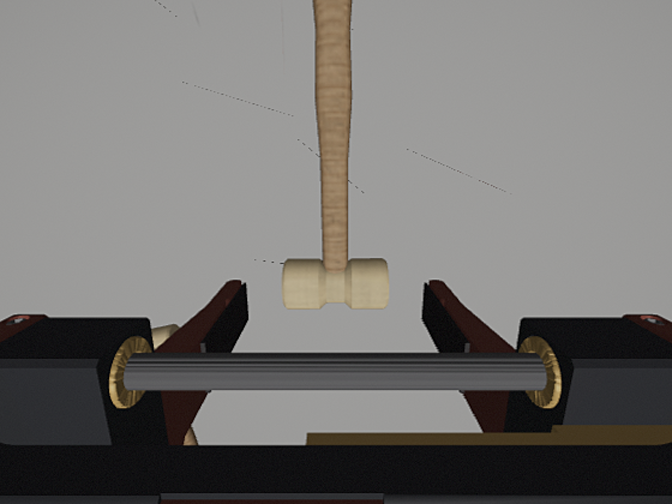

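The head sits centred at about (336,284) and square between the fingers. Next I go down and close at 50 N.

Call:
jog_arm:
  moves:
    - [0,0,1.5,0,0]
    - [0,0,1.5,0,0]
    - [0,0,0.9,0,0]
    - [0,0,0.1,0,0]
    - [0,0,0,0,255]
    - [0,0,0,0,255]
    - [0,0,0,0,255]
    - [0,0,0,0,255]
    - [0,0,0,0,255]
    - [0,0,0,0,255]
  newtons: 50

```text
t: 5.87
ee_pos: [0.4886, -0.26, 0.0031]
ee_rot: [0.0, 0.619, 0.786, 0.0]
wrist_force: [-0.8, 0.1, 3.5]
gripper_width: 0.0577
gripper_force: 50.0
```

Call:
jog_arm:
  moves:
    - [0,0,-1,0,255]
    - [0,0,-2,0,255]
    - [0,0,-4,0,255]
    - [0,0,-4,0,255]
    - [0,0,-4,0,255]
    - [0,0,-4,0,255]
    - [0,0,-4,0,255]
    - [0,0,-4,0,255]
    - [0,0,-4,0,255]
    - [0,0,-2,0,255]
    - [0,0,-1,0,255]
    - [0,0,0,0,255]

```text
t: 6.87
ee_pos: [0.4884, -0.2603, 0.3443]
ee_rot: [0.001, 0.619, 0.786, 0.001]
wrist_force: [0.3, 0.2, -5.1]
gripper_width: 0.0577
gripper_force: 50.0
```

Call:
jog_arm:
  moves:
    - [2,0.2,0,0,255]
    - [3.8,0.4,0,0,255]
    - [3.8,0.4,0,0,255]
    - [3.8,0.4,0,0,255]
    - [3.8,0.4,0,0,255]
    - [3.8,0.4,0,0,255]
    - [3.8,0.4,0,0,255]
    - [3.8,0.4,0,0,255]
    - [3.8,0.4,0,0,255]
    - [3.8,0.4,0,0,255]
    - [1.8,0.2,0,-4,255]
    - [0,0,0,-7,255]

```text
t: 7.87
ee_pos: [0.4354, 0.1238, 0.3397]
ee_rot: [-0.002, 0.536, 0.844, -0.002]
wrist_force: [-0.3, 0.7, -4.2]
gripper_width: 0.0575
gripper_force: 50.0
```

Call:
jog_arm:
  moves:
    - [0,0,0,-7,255]
    - [0,0,0,-7,255]
    - [0,0,0,-7,255]
    - [0,0,0,-7,255]
    - [0,0,0,-7,255]
    - [0,0,0,-7,255]
    - [0,0,0,-7,255]
    - [0,0,0,-7,255]
    - [0,0,0,-7,255]
    - [0,0,0,-7,255]
    - [0,0,0,-7,255]
    - [0,0,0,-3,255]

```text
t: 8.87
ee_pos: [0.4368, 0.1185, 0.3401]
ee_rot: [-0.002, -0.13, 0.991, -0.001]
wrist_force: [-0.5, 0.0, -4.7]
gripper_width: 0.0576
gripper_force: 50.0
```

Run:
```python
from h import *
s=bot.sense();print(np.round(s["ee_pos"],3),np.round(s["ee_rot"],3),np.round(s["joints"],2),s["gripper_width"],s["gripper_force"],np.round(s["wrist_force"],1),s["t"])
```

```text
[0.437 0.118 0.34 ] [-0.002 -0.13   0.991 -0.001] [-0.81  0.01  0.44  1.83 -0.    1.31  1.47] 0.057646117277806844 49.99458787031472 [-0.5  0.  -4.7] 8.8667
```

Call:
jog_arm:
  moves:
    - [0,0,-4,0,255]
    - [0,0,-4,0,255]
    - [0,0,-4,0,255]
    - [0,0,-4,0,255]
    - [0,0,-4,0,255]
    - [0,0,-4,0,255]
    - [0,0,-4,0,255]
    - [0,0,-4,0,255]

```text
t: 9.53
ee_pos: [0.4396, 0.1205, 0.6082]
ee_rot: [0.027, -0.128, 0.991, 0.007]
wrist_force: [-1.1, -0.9, -5.9]
gripper_width: 0.0574
gripper_force: 50.0
```

```bash
cat > st.py <<'E'
from h import *
from scipy.spatial.transform import Rotation as Ro
s=bot.sense();q=s["ee_rot"];R=Ro.from_quat([q[1],q[2],q[3],q[0]]).as_matrix()
print("t",s["t"],"p",np.round(s["ee_pos"],4),"j",np.round(s["joints"],2),"grip",round(s["gripper_width"],4),round(s["gripper_force"],1),"F",np.round(s["wrist_force"],1),"M",np.round(s["moment"],2))
z=R[:,2];print("x",np.round(R[:,0],3),"y",np.round(R[:,1],3),"z",np.round(z,3),"tilt",np.degrees(np.arccos(-z[2])).round(1),"az",np.degrees(np.arctan2(z[1],z[0])).round(1))
E
python3 st.py
```

```text
t 9.5333 p [0.4396 0.1205 0.6082] j [-0.58  0.    0.21  1.23  0.    1.85  1.45] grip 0.0574 50.0 F [-1.1 -0.9 -5.9] M [ 0.09 -0.13  0.  ]
x [-0.966 -0.253 -0.055] y [-0.254  0.967  0.006] z [ 0.052  0.02  -0.998] tilt 3.2 az 21.2
```

The j6 limit lets the hand tilt, 3° so far and in the right direction. I'll keep pushing up.

Call:
jog_arm:
  moves:
    - [0,0,-4,0,255]
    - [0,0,-4,0,255]
    - [0,0,-4,0,255]
    - [0,0,-4,0,255]

```text
t: 9.87
ee_pos: [0.4324, 0.1157, 0.6461]
ee_rot: [0.067, -0.127, 0.99, 0.017]
wrist_force: [-1.0, -0.6, -5.1]
gripper_width: 0.058
gripper_force: 50.0
```

```bash
python3 st.py
```

```text
t 9.8667 p [0.4324 0.1157 0.6461] j [-0.01 -0.01 -0.34  1.17 -0.01  1.85  1.47] grip 0.058 50.0 F [-1.  -0.6 -5.1] M [ 0.03 -0.09  0.  ]
x [-0.959 -0.249 -0.137] y [-0.253  0.967  0.018] z [ 0.128  0.052 -0.99 ] tilt 7.9 az 21.9
```

Run:
```python
from h import *
for n,f in(("scene",1.4),("side",1.4)):
    c=bot.capture(n)
    hsv=cv2.cvtColor(c["pixels"],cv2.COLOR_RGB2HSV)
    m=(((hsv[...,0]<6)|(hsv[...,0]>174))&(hsv[...,1]>150)&(hsv[...,2]>60)).astype(np.uint8)
    k,l,st,ce=cv2.connectedComponentsWithStats(m)
    u=proj(c,[.63,.187,.35]);
    # component containing foot
    v=np.round(proj(c,[.585,.17,.003])).astype(int);i=l[v[1],v[0]];print(n,v,i,st[i])
    cs=cv2.findContours((l==i).astype(np.uint8),0,1)[0][0]
    ap=cv2.approxPolyDP(cs,2,True)[:,0]
    for p in ap: print(p,np.round(onplane(c,*p,.003)[:2],4))
    for th in("fork","fork_tips","shelf_edge","rack"):
        for r in bot.mark_of(c,th)[:1]: print(th,round(r["p"],2),np.round(r["location"],4))
c=bot.capture("wrist"); save(c,"w3.png")
for th in("fork","fork_tips","shelf_edge","rack"):
        for r in bot.mark_of(c,th)[:1]: print(th,round(r["p"],2),np.round(r["location"],4),proj(c,r["location"]))
```

```text
scene [236 203] 7 [ 217   93   53  122 1452]
[242  93] [0.9858 0.8803]
[250 102] [0.9793 0.7811]
[249 111] [0.9346 0.7099]
[244 116] [0.8921 0.683 ]
[238 110] [0.8917 0.7453]
[231 112] [0.8535 0.7465]
[225 109] [0.84   0.7858]
[221 101] [0.8557 0.8637]
[217 104] [0.8257 0.8479]
[247 124] [0.8721 0.6154]
[264 118] [0.9678 0.6188]
[265 195] [0.7008 0.1517]
[261 195] [0.6874 0.1597]
[241 181] [0.6583 0.2718]
[224 195] [0.5633 0.2335]
[224 199] [0.5535 0.2135]
[221 197] [0.5484 0.2294]
[245 214] [0.5854 0.1019]
[269 196] [0.7114 0.1389]
[267 115] [0.9937 0.6341]
fork 0.62 [0.6297 0.1862 0.1951]
fork_tips 0.9 [0.5921 0.1764 0.2151]
rack 0.61 [0.6332 0.1849 0.0009]
side [266 231] 24 [ 257  140   54   98 1761]
[265 140] [0.8565 1.8299]
[266 144] [0.8441 1.7124]
[280 152] [0.9023 1.487 ]
[280 169] [0.8266 1.0974]
[283 171] [0.8367 1.0545]
[280 172] [0.8148 1.0366]
[280 184] [0.7714 0.8133]
[282 181] [0.7931 0.865 ]
[292 188] [0.8238 0.737 ]
[289 193] [0.7903 0.6579]
[279 191] [0.7432 0.6967]
[283 198] [0.743 0.585]
[279 221] [0.6626 0.278 ]
[257 226] [0.5518 0.2328]
[270 237] [0.5891 0.1035]
[298 232] [0.7223 0.1398]
[295 229] [0.7164 0.1748]
[298 166] [0.9507 1.1474]
[310 181] [0.9527 0.8454]
[310 175] [0.9804 0.9567]
[306 171] [0.9756 1.0381]
[308 166] [1.0131 1.1402]
[299 156] [1.0088 1.3739]
[299 150] [1.0433 1.5247]
[295 145] [1.0456 1.663 ]
[285 142] [0.9917 1.756 ]
[284 147] [0.956  1.6158]
[279 148] [0.9157 1.5924]
fork 0.76 [0.6327 0.1882 0.1992]
fork_tips 0.8 [0.5912 0.1732 0.217 ]
shelf_edge 0.97 [0.6032 0.1791 0.3796]
rack 0.56 [ 0.6186 -0.378   0.0322]
fork_tips 0.7 [0.5915 0.1676 0.2156] [279.7 211.4]
rack 0.93 [0.6324 0.1849 0.0025] [280.3 195.3]
```

Call:
jog_arm:
  moves:
    - [0,-2,0,0,255]
    - [0,-2,0,0,255]
    - [0,-2,0,0,255]
    - [0,0,-4,0,255]
    - [0,0,-4,0,255]
    - [0,0,-4,0,255]
    - [0,0,-4,0,255]

```text
t: 11.2
ee_pos: [0.4271, 0.0505, 0.7037]
ee_rot: [0.13, -0.123, 0.984, 0.021]
wrist_force: [0.8, -0.5, -5.1]
gripper_width: 0.0576
gripper_force: 50.0
```

```bash
python3 st.py
```

```text
t 11.2 p [0.4271 0.0505 0.7037] j [ 0.41 -0.08 -0.53  1.09 -0.08  1.85  1.66] grip 0.0576 50.0 F [ 0.8 -0.5 -5.1] M [-0.05  0.21  0.03]
x [-0.936 -0.237 -0.26 ] y [-0.247  0.969  0.009] z [ 0.25   0.072 -0.966] tilt 15.1 az 16.2
```

Call:
jog_arm:
  moves:
    - [0,0,-4,0,255]
    - [0,0,-4,0,255]
    - [0,0,-4,0,255]
    - [0,0,-4,0,255]
    - [0,0,-4,0,255]
    - [0,0,-4,0,255]

```text
t: 11.7
ee_pos: [0.3746, 0.0405, 0.7868]
ee_rot: [0.224, -0.121, 0.967, 0.024]
wrist_force: [0.1, 0.3, -5.3]
gripper_width: 0.0576
gripper_force: 50.0
```

```bash
python3 st.py
```

```text
t 11.7 p [0.3746 0.0405 0.7868] j [ 0.1  -0.21 -0.19  1.04 -0.1   1.85  1.67] grip 0.0576 50.0 F [ 0.1  0.3 -5.3] M [-0.05  0.61 -0.01]
x [-0.871 -0.223 -0.438] y [-0.245  0.97  -0.008] z [ 0.427  0.1   -0.899] tilt 26.0 az 13.2
```

Call:
jog_arm:
  moves:
    - [0,2,0,0,255]
    - [0,2,0,0,255]
    - [0,2,0,0,255]
    - [-2,0,-3.5,0,255]
    - [-2,0,-3.5,0,255]
    - [-2,0,-3.5,0,255]
    - [-2,0,-3.5,0,255]

```text
t: 12.28
ee_pos: [0.3831, 0.1048, 0.8548]
ee_rot: [0.284, -0.119, 0.951, 0.032]
wrist_force: [0.4, -0.1, -4.9]
gripper_width: 0.0579
gripper_force: 50.0
```

```bash
python3 st.py
```

```text
t 12.2833 p [0.3831 0.1048 0.8548] j [ 0.31 -0.17 -0.49  0.86 -0.1   1.85  1.56] grip 0.0579 50.0 F [ 0.4 -0.1 -4.9] M [-0.11  0.85 -0.  ]
x [-0.81  -0.209 -0.548] y [-0.245  0.97  -0.008] z [ 0.533  0.128 -0.836] tilt 33.3 az 13.5
```

Tilt is 33° with the tool's closing line level. Next I ease the grip so the handle swings.

Call:
jog_arm:
  moves:
    - [0,0,0,0,255]
    - [0,0,0,0,255]
    - [0,0,0,0,255]
    - [0,0,0,0,255]
    - [0,0,0,0,255]
    - [0,0,0,0,255]
  newtons: 14

```text
t: 12.78
ee_pos: [0.3832, 0.1048, 0.8536]
ee_rot: [0.283, -0.12, 0.951, 0.032]
wrist_force: [-0.1, -0.3, -4.5]
gripper_width: 0.0579
gripper_force: 14.0
```

```bash
python3 st.py
python3 - <<'E'
from h import *
c=bot.capture("side")
for th in("hammer_head","balance"):
    for r in bot.mark_of(c,th)[:3]: print(th,round(r["p"],2),np.round(r["location"],4))
E
```

```text
t 12.7833 p [0.3832 0.1048 0.8536] j [ 0.3  -0.17 -0.48  0.86 -0.1   1.85  1.56] grip 0.0579 14.0 F [-0.1 -0.3 -4.5] M [-0.26  1.12 -0.06]
x [-0.811 -0.209 -0.547] y [-0.245  0.969 -0.007] z [ 0.531  0.128 -0.837] tilt 33.1 az 13.5
hammer_head 0.77 [ 0.3622 -0.5518  0.0151]
hammer_head 0.73 [ 0.3814 -0.3293  0.0095]
hammer_head 0.59 [0.3719 0.1046 0.8596]
balance 0.72 [ 0.4066 -0.372   0.0073]
balance 0.65 [ 0.4195 -0.5897  0.0164]
balance 0.54 [0.3652 0.1001 0.7948]
```

Call:
jog_arm:
  moves:
    - [0,0,0,0,255]
    - [0,0,0,0,255]
    - [0,0,0,0,255]
    - [0,0,0,0,255]
    - [0,0,0,0,255]
    - [0,0,0,0,255]
  newtons: 12

```text
t: 13.43
ee_pos: [0.3833, 0.1047, 0.8542]
ee_rot: [0.284, -0.119, 0.951, 0.032]
wrist_force: [0.7, -0.8, -5.9]
gripper_width: 0.0578
gripper_force: 12.0
```

```bash
python3 st.py
python3 - <<'E'
from h import *
for n in("side","scene"):
    c=bot.capture(n); u=proj(c,[.38,.1,.8]).astype(int); print(n,u)
    if n=="side": save(c,"s3.png",(max(u[0]-60,0),max(u[1]-60,0),u[0]+60,u[1]+60),4)
    for th in("hammer_head","balance"):
        for r in bot.mark_of(c,th)[:4]:
            if r["location"][2]>.3: print(th,round(r["p"],2),np.round(r["location"],4))
E
```

```text
t 13.4333 p [0.3833 0.1047 0.8542] j [ 0.3  -0.17 -0.49  0.86 -0.1   1.85  1.56] grip 0.0578 12.0 F [ 0.7 -0.8 -5.9] M [-0.18  1.01 -0.01]
x [-0.81  -0.209 -0.548] y [-0.245  0.97  -0.008] z [ 0.533  0.128 -0.837] tilt 33.2 az 13.5
side [218  46]
hammer_head 0.84 [0.3712 0.102  0.8579]
balance 0.58 [0.3666 0.1017 0.7954]
scene [135 -18]
```

View pics/s3.png

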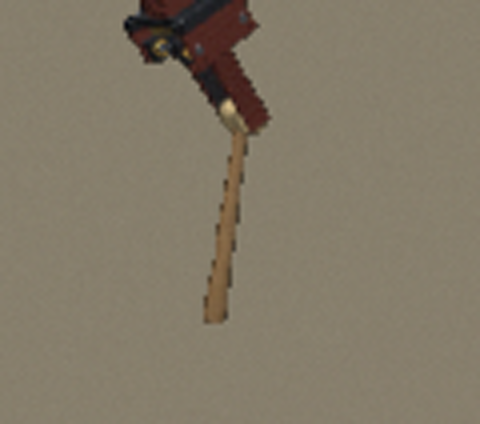

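The side crop shows the hammer hanging, head at about (232,115) and handle end at about (215,320), still a few degrees short of plumb. I'll ease a little more and then grip firmly.

Call:
jog_arm:
  moves:
    - [0,0,0,0,255]
    - [0,0,0,0,255]
    - [0,0,0,0,255]
    - [0,0,0,0,255]
  newtons: 10.5

```text
t: 14.07
ee_pos: [0.3833, 0.1047, 0.8541]
ee_rot: [0.284, -0.119, 0.951, 0.032]
wrist_force: [0.7, -0.4, -5.6]
gripper_width: 0.0583
gripper_force: 10.5
```

Call:
jog_arm:
  moves:
    - [0,0,0,0,255]
    - [0,0,0,0,255]
    - [0,0,0,0,255]
    - [0,0,0,0,255]
  newtons: 40

```text
t: 14.4
ee_pos: [0.3833, 0.1047, 0.8542]
ee_rot: [0.284, -0.119, 0.951, 0.032]
wrist_force: [0.8, 0.2, -5.1]
gripper_width: 0.0576
gripper_force: 40.0
```

Run:
```python
from h import *
c=bot.capture("side")
for th in("hammer_head","balance","hammer"):
    for r in bot.mark_of(c,th)[:4]:
        if r["location"][2]>.3: print(th,round(r["p"],2),np.round(r["location"],4))
print(proj(c,[.372,.103,.858]),proj(c,[.372,.103,.668]))
hsv=cv2.cvtColor(c["pixels"],cv2.COLOR_RGB2HSV)[0:130,180:260]
m=((hsv[...,1]>85)&(hsv[...,0]>8)&(hsv[...,0]<30))
for y in range(20,85,4):
    x=np.where(m[y])[0]
    if x.size: print(y,x.min()+180,x.max()+180,x.size)
```

```text
hammer_head 0.74 [0.3704 0.1051 0.8626]
balance 0.61 [0.3659 0.0983 0.792 ]
hammer 0.81 [0.3774 0.1022 0.7657]
hammer 0.32 [0.625  0.2198 0.3998]
[216.2  29.9] [217.1  81.9]
24 215 215 1
28 213 218 6
32 215 222 6
36 216 219 4
40 215 218 4
44 215 217 3
48 214 217 4
52 213 217 5
56 212 216 5
60 212 216 5
64 212 215 4
68 211 215 5
72 210 214 5
76 209 214 6
80 209 213 5
```

The handle is about 8° short of vertical, tip toward the robot. Tilting the hand about 8° more makes it plumb and stays within 30–45°.

Call:
jog_arm:
  moves:
    - [0,2,0,0,255]
    - [0,2,0,0,255]
    - [-2.5,0,-3,0,255]
    - [-2.5,0,-3,0,255]
    - [-2.5,0,-3,0,255]
    - [-2.5,0,-3,0,255]

```text
t: 15.1
ee_pos: [0.3975, 0.1473, 0.9196]
ee_rot: [0.343, -0.119, 0.931, 0.043]
wrist_force: [1.1, 0.8, -4.9]
gripper_width: 0.0581
gripper_force: 40.0
```

```bash
python3 st.py
```

```text
t 15.1 p [0.3975 0.1473 0.9196] j [ 0.73 -0.12 -0.95  0.65 -0.1   1.85  1.51] grip 0.0581 40.0 F [ 1.1  0.8 -4.9] M [-0.2   1.23  0.03]
x [-0.737 -0.191 -0.648] y [-0.25   0.968 -0.001] z [ 0.628  0.162 -0.761] tilt 40.4 az 14.4
```

Call:
jog_arm:
  moves:
    - [1.0,-0.1,1.8,0,255]
    - [1.8,-0.1,3.3,0,255]
    - [1.8,-0.1,3.3,0,255]
    - [1.8,-0.1,3.3,0,255]
    - [1.8,-0.1,3.3,0,255]
    - [1.8,-0.1,3.3,0,255]
    - [1.8,-0.1,3.3,0,255]
    - [1.8,-0.1,3.3,0,255]
    - [1.8,-0.1,3.3,0,255]
    - [1.8,-0.1,3.3,0,255]
    - [1.0,-0.1,1.8,0,255]
    - [0,0,0,0,255]

```text
t: 16.1
ee_pos: [0.4632, 0.1558, 0.6754]
ee_rot: [0.325, -0.111, 0.938, 0.041]
wrist_force: [-0.5, 0.2, -5.5]
gripper_width: 0.0579
gripper_force: 40.0
```

```bash
cat > go.py <<'E'
import sys; from h import *
from scipy.spatial.transform import Rotation as Ro
s=bot.sense();q=s["ee_rot"];R=Ro.from_quat([q[1],q[2],q[3],q[0]]).as_matrix()
d=np.array(eval(sys.argv[1]))-s["ee_pos"];print("need cm",np.round(R.T@d*100,2))
E
python3 st.py; python3 go.py "[.537,.159,.266]"
```

```text
t 16.1 p [0.4632 0.1558 0.6754] j [-0.21 -0.29 -0.22  1.49  0.06  1.28  1.37] grip 0.0579 40.0 F [-0.5  0.2 -5.5] M [-0.27  1.24 -0.01]
x [-0.764 -0.183 -0.619] y [-0.236  0.972  0.004] z [ 0.601  0.149 -0.785] tilt 38.2 az 13.9
need cm [19.65 -1.59 36.63]
```

Call:
jog_arm:
  moves:
    - [0.8,-0.4,3.6,0,255]
    - [0.8,-0.4,3.6,0,255]
    - [0.8,-0.4,3.6,0,255]
    - [2.1,0,3.2,0,255]
    - [2.1,0,3.2,0,255]
    - [2.1,0,3.2,0,255]
    - [2.1,0,3.2,0,255]
    - [2.1,0,3.2,0,255]
    - [1.2,0,2,0,255]
    - [0,0,0,0,255]

```text
t: 16.93
ee_pos: [0.533, 0.1594, 0.3642]
ee_rot: [0.326, -0.109, 0.938, 0.04]
wrist_force: [-0.2, -0.3, -5.7]
gripper_width: 0.058
gripper_force: 40.0
```

```bash
python3 st.py; python3 go.py "[.537,.159,.266]"
```

```text
t 16.9333 p [0.533  0.1594 0.3642] j [-0.17 -0.16 -0.26  2.1   0.16  0.54  1.26] grip 0.058 40.0 F [-0.2 -0.3 -5.7] M [-0.28  1.23  0.  ]
x [-0.763 -0.179 -0.621] y [-0.231  0.973  0.004] z [ 0.603  0.147 -0.784] tilt 38.4 az 13.7
need cm [ 5.8  -0.17  7.93]
```

Call:
jog_arm:
  moves:
    - [2,-0.1,2.7,-1,255]
    - [2,-0.1,2.7,0,255]
    - [1.8,0,2.4,0,255]
    - [0,0,0,0,255]
    - [0,0,0,0,255]

```text
t: 17.35
ee_pos: [0.5398, 0.1593, 0.2737]
ee_rot: [0.33, -0.118, 0.936, 0.038]
wrist_force: [1.0, 0.4, -3.7]
gripper_width: 0.0575
gripper_force: 40.0
```

```bash
python3 st.py
python3 - <<'E'
from h import *
ims=[]
for n in("side","scene","wrist"):
    c=bot.capture(n); 
    for th in("hammer_head","balance","fork","fork_tips","shelf_edge"):
        for r in bot.mark_of(c,th)[:4]:
            if r["location"][1]>.1: print(n,th,round(r["p"],2),np.round(r["location"],4),proj(c,r["location"]))
    if n!="wrist":
        u=proj(c,[.57,.17,.2]).astype(int); im=c["pixels"][u[1]-55:u[1]+55,u[0]-45:u[0]+45,::-1]
        ims.append(cv2.resize(im,None,fx=4.3,fy=4.3,interpolation=cv2.INTER_CUBIC)); print(u)
cv2.imwrite("pics/a.png",np.hstack(ims))
E
```

```text
t 17.35 p [0.5398 0.1593 0.2737] j [-0.11 -0.05 -0.34  2.24  0.4   0.3   1.03] grip 0.0575 40.0 F [ 1.   0.4 -3.7] M [-0.24  1.05 -0.04]
x [-0.754 -0.195 -0.627] y [-0.245  0.969 -0.007] z [ 0.61   0.149 -0.779] tilt 38.9 az 13.7
side hammer_head 0.63 [ 0.6307  0.1908 -0.0017] [275.7 229.6]
side hammer_head 0.57 [0.528  0.1586 0.2773] [254.6 173.5]
side balance 0.68 [0.5262 0.1573 0.2109] [254.2 188.4]
side balance 0.49 [0.6376 0.1573 0.4079] [280.7 142.9]
side fork 0.78 [0.6323 0.1891 0.1982] [277.  187.8]
side fork_tips 0.85 [0.5901 0.1779 0.2185] [268.1 184.6]
side shelf_edge 0.6 [0.603  0.1768 0.3813] [271.7 148.1]
[263 189]
scene hammer_head 0.76 [0.528  0.1602 0.2798] [216.5 150.8]
scene balance 0.63 [0.6328 0.1895 0.1965] [242.4 156. ]
scene balance 0.52 [0.5298 0.1542 0.2147] [219.8 167.2]
scene fork 0.69 [0.6303 0.1873 0.1967] [242.1 156.6]
scene fork_tips 0.75 [0.5894 0.1777 0.2179] [232.5 157. ]
scene fork_tips 0.44 [0.5992 0.1737 0.3835] [232.  114.7]
scene shelf_edge 0.83 [0.598  0.1729 0.381 ] [231.8 115.6]
[228 164]
wrist hammer_head 0.74 [0.5342 0.1634 0.2715] [288.1 247.1]
wrist fork 0.8 [0.6333 0.1893 0.1951] [285.3 228.3]
wrist fork_tips 0.56 [0.591  0.1722 0.2167] [279.3 222. ]
```

View pics/a.png

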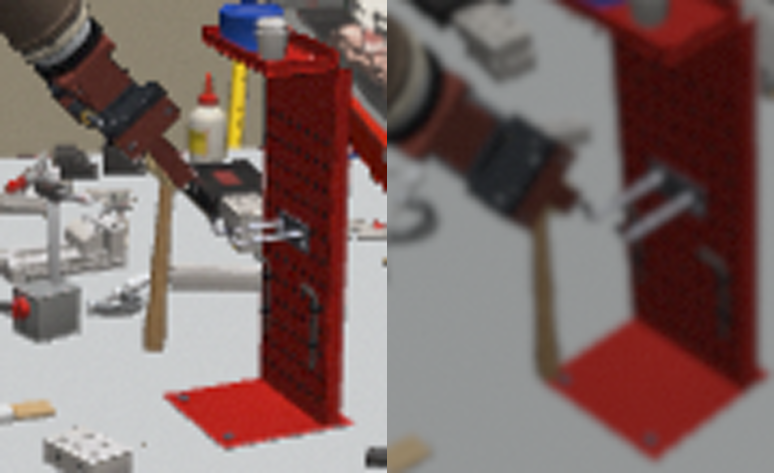

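The crops show the hammer hanging nearly plumb in front of the fork; head at about (155,160) and handle end at about (150,345) in the side crop. I'll move in over the tips.

Call:
jog_arm:
  moves:
    - [-0.6,0,0.7,0,255]
    - [-1.0,0,1.2,0,255]
    - [-1.0,0,1.2,0,255]
    - [-0.6,0,0.7,0,255]
    - [0,0,0,0,255]

```text
t: 18.67
ee_pos: [0.5874, 0.1723, 0.2621]
ee_rot: [0.33, -0.118, 0.936, 0.039]
wrist_force: [0.7, -0.1, -5.2]
gripper_width: 0.0578
gripper_force: 40.0
```

```bash
python3 st.py
python3 - <<'E'
from h import *
ims=[]
for n in("side","scene","wrist"):
    c=bot.capture(n); 
    for th in("hammer_head","balance","fork","fork_tips"):
        for r in bot.mark_of(c,th)[:4]:
            if r["location"][1]>.1 and r["location"][2]>.15: print(n,th,round(r["p"],2),np.round(r["location"],4),"lat",np.round(r["location"]@np.array([-.27,.963,0]),4))
    if n=="wrist": save(c,"w5.png",s=1.3)
E
```

```text
t 18.6667 p [0.5874 0.1723 0.2621] j [-0.11  0.07 -0.33  2.16  0.53  0.29  0.92] grip 0.0578 40.0 F [ 0.7 -0.1 -5.2] M [-0.3   1.15 -0.06]
x [-0.754 -0.195 -0.627] y [-0.246  0.969 -0.005] z [ 0.609  0.151 -0.779] tilt 38.8 az 13.9
side hammer_head 0.69 [0.575  0.171  0.2667] lat 0.0094
side balance 0.59 [0.5759 0.1666 0.2008] lat 0.0049
side fork 0.82 [0.6339 0.1875 0.1978] lat 0.0094
side fork_tips 0.63 [0.5915 0.1729 0.2175] lat 0.0068
scene hammer_head 0.68 [0.574  0.1717 0.2662] lat 0.0104
scene balance 0.5 [0.5759 0.1663 0.2032] lat 0.0047
scene fork 0.85 [0.6323 0.191  0.1977] lat 0.0132
scene fork_tips 0.96 [0.592  0.174  0.2164] lat 0.0077
wrist balance 0.71 [0.5728 0.1628 0.1951] lat 0.0021
wrist fork 0.94 [0.6328 0.1854 0.1994] lat 0.0077
wrist fork 0.72 [0.5866 0.1732 0.1802] lat 0.0084
wrist fork_tips 0.79 [0.5905 0.1751 0.2145] lat 0.0092
```

View pics/w5.png

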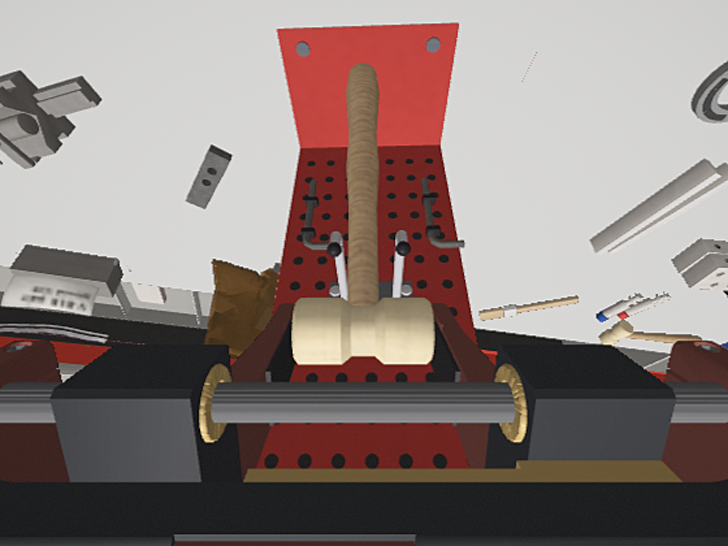

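The wrist view shows the head at (364,330), the tips at (336,243) and (403,248), and the handle at (362,240). The gap's middle is about 3 mm toward +tool y, so I correct that and go on in.

Call:
jog_arm:
  moves:
    - [0,0.35,0,0,255]
    - [0,0,0,0,255]
    - [-0.8,0,0.8,0,255]
    - [-1.1,0,1.1,0,255]
    - [-1.0,0,1.0,0,255]
    - [-0.5,0,0.5,0,255]
    - [0,0,0,0,255]

```text
t: 20.0
ee_pos: [0.6326, 0.1874, 0.257]
ee_rot: [0.33, -0.118, 0.936, 0.039]
wrist_force: [-0.5, -0.1, -5.2]
gripper_width: 0.0576
gripper_force: 40.0
```

```bash
python3 st.py
python3 - <<'E'
from h import *
for n in("side","scene","wrist"):
    c=bot.capture(n); 
    for th in("hammer_head","fork","fork_tips"):
        for r in bot.mark_of(c,th)[:4]:
            if r["location"][1]>.1 and r["location"][2]>.15: print(n,th,round(r["p"],2),np.round(r["location"],4),"lat",np.round(r["location"]@np.array([-.27,.963,0]),4))
    if n=="wrist": save(c,"w6.png",s=1.3)
E
```

```text
t 20.0 p [0.6326 0.1874 0.257 ] j [-0.14  0.16 -0.31  2.07  0.6   0.3   0.87] grip 0.0576 40.0 F [-0.5 -0.1 -5.2] M [-0.24  1.12 -0.04]
x [-0.754 -0.195 -0.627] y [-0.247  0.969 -0.006] z [ 0.609  0.15  -0.779] tilt 38.8 az 13.9
side hammer_head 0.72 [0.6217 0.1852 0.2598] lat 0.0105
side fork 0.56 [0.6319 0.1864 0.199 ] lat 0.0089
side fork_tips 0.91 [0.5906 0.1757 0.2166] lat 0.0097
scene hammer_head 0.7 [0.6206 0.1852 0.2612] lat 0.0108
scene fork 0.74 [0.6317 0.1874 0.1962] lat 0.0099
scene fork_tips 0.87 [0.592  0.1758 0.2165] lat 0.0095
wrist hammer_head 0.7 [0.6252 0.1916 0.2575] lat 0.0157
wrist fork 0.58 [0.6316 0.1878 0.1968] lat 0.0103
wrist fork_tips 0.75 [0.5887 0.1729 0.2142] lat 0.0076
```

View pics/w6.png

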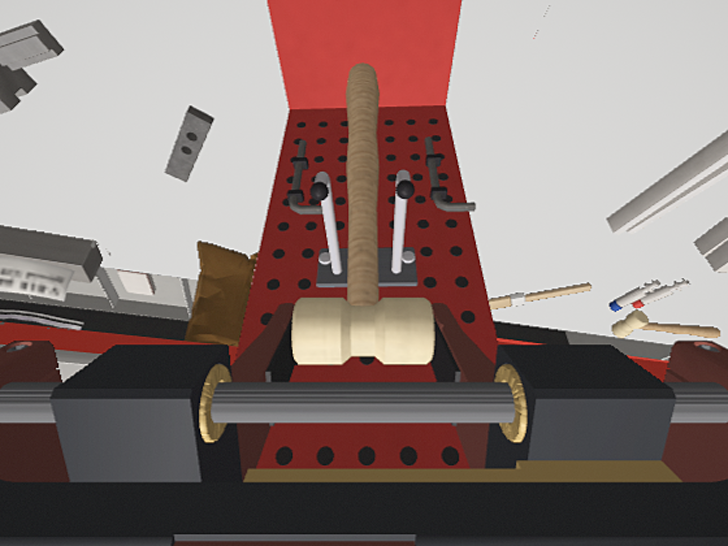

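Centred: the tips at (320,190) and (405,188) straddle the handle at (362,185). I'll lower straight down.

Call:
jog_arm:
  moves:
    - [0.5,0,0.62,0,255]
    - [0.63,0,0.78,0,255]
    - [0.63,0,0.78,0,255]
    - [0.4,0,0.5,0,255]
    - [0.25,0,0.31,0,255]
    - [0,0,0,0,255]

```text
t: 21.1
ee_pos: [0.6308, 0.1867, 0.2179]
ee_rot: [0.33, -0.118, 0.936, 0.038]
wrist_force: [0.5, 0.6, -5.7]
gripper_width: 0.0579
gripper_force: 40.0
```

Call:
jog_arm:
  moves:
    - [0.06,0,0.08,0,255]
    - [0.06,0,0.08,0,255]
    - [0.06,0,0.08,0,255]
    - [0,0,0,0,255]

```text
t: 21.43
ee_pos: [0.6315, 0.1866, 0.2163]
ee_rot: [0.33, -0.118, 0.936, 0.038]
wrist_force: [0.6, -0.4, -5.5]
gripper_width: 0.0579
gripper_force: 40.0
```

Call:
jog_arm:
  moves:
    - [0.06,0,0.08,0,255]
    - [0.06,0,0.08,0,255]
    - [0.06,0,0.08,0,255]
    - [0,0,0,0,255]

```text
t: 21.77
ee_pos: [0.6314, 0.1867, 0.2128]
ee_rot: [0.33, -0.118, 0.936, 0.038]
wrist_force: [-0.7, 0.3, -5.0]
gripper_width: 0.0579
gripper_force: 40.0
```

Call:
jog_arm:
  moves:
    - [0.06,0,0.08,0,255]
    - [0,0,0,0,255]
    - [0,0,0,0,255]

```text
t: 22.02
ee_pos: [0.6315, 0.1867, 0.212]
ee_rot: [0.33, -0.118, 0.936, 0.038]
wrist_force: [-0.7, -0.1, -4.4]
gripper_width: 0.0577
gripper_force: 40.0
```

Call:
jog_arm:
  moves:
    - [0.06,0,0.08,0,255]
    - [0,0,0,0,255]
    - [0,0,0,0,255]

```text
t: 22.27
ee_pos: [0.6316, 0.1867, 0.211]
ee_rot: [0.33, -0.118, 0.936, 0.038]
wrist_force: [-0.2, -0.2, -4.6]
gripper_width: 0.0579
gripper_force: 40.0
```

Call:
jog_arm:
  moves:
    - [0.06,0,0.08,0,255]
    - [0,0,0,0,255]
    - [0,0,0,0,255]

```text
t: 22.52
ee_pos: [0.6316, 0.1867, 0.21]
ee_rot: [0.33, -0.118, 0.936, 0.038]
wrist_force: [0.1, -0.3, -4.6]
gripper_width: 0.0575
gripper_force: 40.0
```

Call:
jog_arm:
  moves:
    - [0.06,0,0.08,0,255]
    - [0,0,0,0,255]
    - [0,0,0,0,255]

```text
t: 22.77
ee_pos: [0.6316, 0.1867, 0.209]
ee_rot: [0.33, -0.118, 0.936, 0.038]
wrist_force: [-0.0, 0.6, -4.7]
gripper_width: 0.0576
gripper_force: 40.0
```

Call:
jog_arm:
  moves:
    - [0.06,0,0.08,0,255]
    - [0,0,0,0,255]
    - [0,0,0,0,255]

```text
t: 23.02
ee_pos: [0.6318, 0.1868, 0.2083]
ee_rot: [0.33, -0.118, 0.936, 0.038]
wrist_force: [0.0, -0.1, -3.3]
gripper_width: 0.0577
gripper_force: 40.0
```

Call:
jog_arm:
  moves:
    - [0.06,0,0.08,0,255]
    - [0,0,0,0,255]
    - [0,0,0,0,255]

```text
t: 23.27
ee_pos: [0.6322, 0.187, 0.2079]
ee_rot: [0.331, -0.118, 0.935, 0.039]
wrist_force: [-1.4, -0.3, 1.2]
gripper_width: 0.0575
gripper_force: 40.0
```

Contact: the wrist now carries about 6 N less. I'll ease the grip and open gently.

Call:
jog_arm:
  moves:
    - [0,0,0,0,255]
    - [0,0,0,0,255]
    - [0,0,0,0,255]
    - [0,0,0,0,255]
  newtons: 8

```text
t: 23.6
ee_pos: [0.6322, 0.1871, 0.2078]
ee_rot: [0.331, -0.118, 0.935, 0.039]
wrist_force: [-1.3, -0.5, 3.8]
gripper_width: 0.0579
gripper_force: 8.0
```

Call:
jog_arm:
  moves:
    - [0,0,0,0,255]
    - [0,0,0,0,255]
    - [0,0,0,0,82]
    - [0,0,0,0,76]
    - [0,0,0,0,60]
    - [0,0,0,0,40]
    - [0,0,0,0,20]
    - [0,0,0,0,0]
    - [0,0,0,0,0]
    - [0,0,0,0,0]
  newtons: 4

```text
t: 24.43
ee_pos: [0.6317, 0.1867, 0.2071]
ee_rot: [0.33, -0.118, 0.936, 0.038]
wrist_force: [-0.6, 0.2, -0.1]
gripper_width: 0.0878
gripper_force: 0.0
```

```bash
python3 st.py
python3 - <<'E'
from h import *
for n in("side","scene","wrist"):
    c=bot.capture(n); 
    for th in("hammer_head","balance","fork"):
        for r in bot.mark_of(c,th)[:4]:
            if r["location"][1]>.1 and r["location"][2]>.1: print(n,th,round(r["p"],2),np.round(r["location"],4),"lat",np.round(r["location"]@np.array([-.27,.963,0]),4))
    if n=="wrist": save(c,"w7.png",s=1.3)
E
```

```text
t 24.4333 p [0.6317 0.1867 0.2071] j [-0.3   0.22 -0.14  2.14  0.89  0.19  0.57] grip 0.0878 0.0 F [-0.6  0.2 -0.1] M [-0.11  0.58  0.07]
x [-0.754 -0.196 -0.627] y [-0.247  0.969 -0.006] z [ 0.609  0.15  -0.779] tilt 38.8 az 13.8
side hammer_head 0.45 [0.618  0.1853 0.2137] lat 0.0116
side hammer_head 0.22 [0.624  0.2221 0.3994] lat 0.0454
side balance 0.44 [0.6236 0.1864 0.1464] lat 0.0111
side fork 0.98 [0.6308 0.1871 0.1981] lat 0.0099
scene hammer_head 0.59 [0.6186 0.186  0.2087] lat 0.0121
scene hammer_head 0.54 [0.6238 0.2227 0.4072] lat 0.046
scene balance 0.58 [0.6312 0.1855 0.1464] lat 0.0082
scene fork 0.89 [0.6316 0.1854 0.1964] lat 0.008
scene fork 0.71 [0.6304 0.1834 0.1463] lat 0.0064
wrist hammer_head 0.92 [0.6238 0.187  0.209 ] lat 0.0117
wrist balance 0.69 [0.6273 0.1843 0.1431] lat 0.0081
```

View pics/w7.png

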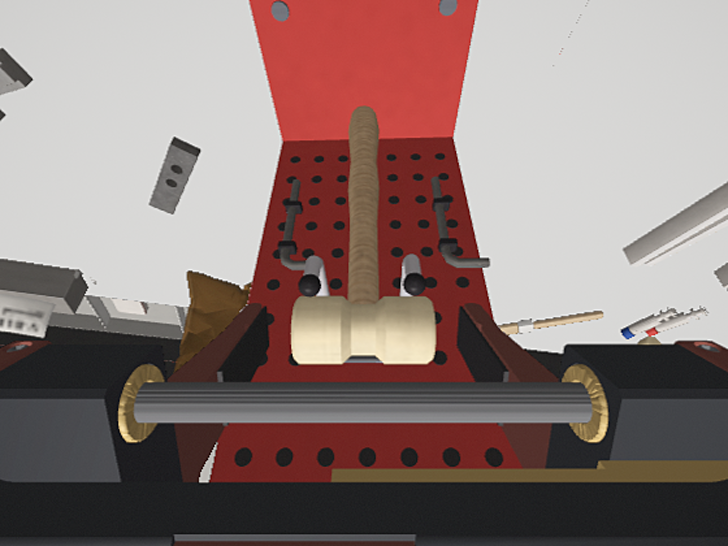

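Released: the head rests across both prongs, with tips at (310,285) and (413,285), and the handle hangs between them at x≈363. I'll back out along the tool axis.

Call:
jog_arm:
  moves:
    - [0,0,-0.6,0,0]
    - [0,0,-1.2,0,0]
    - [0,0,-1.5,0,0]
    - [0,0,-2,0,0]
    - [0,0,-2,0,0]
    - [0,0,-2,0,0]
    - [0,0,-2,0,0]
    - [0,0,0,0,0]

```text
t: 25.7
ee_pos: [0.5626, 0.1698, 0.2985]
ee_rot: [0.332, -0.118, 0.935, 0.039]
wrist_force: [1.2, 1.0, 0.5]
gripper_width: 0.0879
gripper_force: 0.0
```

```bash
python3 st.py
```

```text
t 25.7 p [0.5626 0.1698 0.2985] j [-0.08 -0.03 -0.36  2.16  0.35  0.36  1.08] grip 0.0879 0.0 F [1.2 1.  0.5] M [-0.1   0.57 -0.04]
x [-0.751 -0.195 -0.631] y [-0.246  0.969 -0.006] z [ 0.612  0.151 -0.776] tilt 39.1 az 13.8
```

Call:
jog_arm:
  moves:
    - [0,0,-2.5,0,0]
    - [0,0,-2.5,0,0]
    - [0,0,-2.5,0,0]
    - [0,0,0,0,0]
    - [0,0,0,0,0]
    - [0,0,0,0,0]
    - [0,0,0,0,0]

```text
t: 26.28
ee_pos: [0.5174, 0.1584, 0.3518]
ee_rot: [0.329, -0.118, 0.936, 0.038]
wrist_force: [0.0, 0.9, 0.3]
gripper_width: 0.0876
gripper_force: 0.0
```

```bash
python3 st.py
python3 - <<'E'
from h import *
c=bot.capture("wrist")
c2=bot.capture("side");u=proj(c2,[.6,.18,.2]).astype(int);im=c2["pixels"][u[1]-75:u[1]+60,u[0]-50:u[0]+50,::-1]
a=cv2.resize(im,(390,520),interpolation=cv2.INTER_CUBIC);b=cv2.resize(c["pixels"][:,90:400,::-1],(384,520))
cv2.imwrite("pics/f.png",np.hstack([a,b]))
for th in("hammer_head","balance","tin_mid","collet_mid","block_mid"):
  for r in bot.mark_of(c2,th)[:3]:
    if r["location"][1]>.05: print(th,round(r["p"],2),np.round(r["location"],4))
E
```

```text
t 26.2833 p [0.5174 0.1584 0.3518] j [-0.11 -0.18 -0.32  2.15  0.14  0.51  1.28] grip 0.0876 0.0 F [0.  0.9 0.3] M [-0.12  0.59 -0.03]
x [-0.755 -0.196 -0.625] y [-0.246  0.969 -0.006] z [ 0.607  0.149 -0.78 ] tilt 38.7 az 13.8
hammer_head 0.49 [0.6178 0.1874 0.215 ]
balance 0.64 [0.625  0.1851 0.1445]
tin_mid 0.48 [0.6255 0.2223 0.3986]
tin_mid 0.43 [0.6334 0.1847 0.2001]
collet_mid 0.47 [0.6352 0.158  0.4056]
block_mid 0.66 [0.4438 0.0724 0.0113]
```

View pics/f.png

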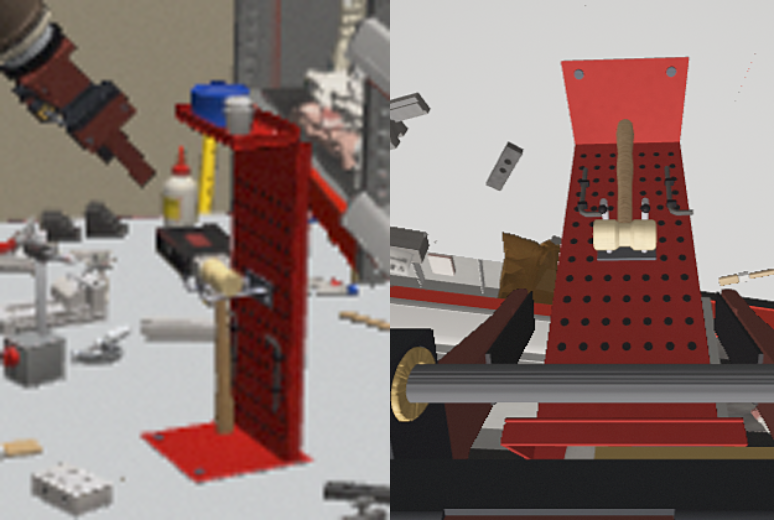

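The hammer hangs straight down on the fork, head at about (220,275) in the side crop and level on both prongs in the wrist view. The tin and collet stand as before, and the gripper is clear.

```bash
python3 -c "
from station import bot
print(bot.close_job())"
```

```text
the job is handed in; nothing more can be done
None
```

The larger brass hammer hangs on the rack's fork, head across both prongs and handle straight down; the arm is clear, the tin, collet and steel block read where they did at the start, and the job was handed in at about 26 s.

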